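# Hold a polished glass block in the light bench

### The arm

A 7-joint arm with a two-finger parallel gripper is mounted at the origin on the work surface. World frame = base frame: x ahead of the robot, y to its left, z up, the work surface at z = 0. Lengths are in m, angles in rad, forces in N, time in s.
With the tool pointing down it reaches from about 0.425 to 0.825 m from the base axis. Payload 3.6 kg.
Tool frame: the origin (TCP) lies at the very end of the fingers, on their centre line; the grasp point (between the pads) lies 19 mm behind it; z points along the fingers, y is the line along which they close (so a half turn about z gives the same grasp; the last joint's range is limited). The gripper opens to 85 mm and grips with 20 to 120 N. Pads are 22 mm wide; open, the fingers measure 114 mm over their backs; the gripper's body (76 mm by 85 mm) begins 54 mm behind the grasp point. The pads swing forward as they close: fully open they stand 13 mm farther back than shut.
Start: joints at [-1.143, 0.615, -0.013, 1.423, 0.008, 1.103, -0.04], TCP at [0.285, 0.584, 0.231] pointing down, gripper open.
Joint ranges: [-3.12, 3.12], [-0.3, 2.06], [-1.34, 1.32], [0.26, 2.42], [-1.36, 4.5], [0.01, 1.98], [-2.84, 2.84]. Speed limits (rad/s): [2.79, 2.79, 3.14, 3.14, 3.14, 3.14, 3.14].

### API

Orientations are given as a rotation vector (axis times angle).
In Python, from rig import arm gives the robot as it stands.
- The arm moves only by the tool drive_tool, never from a script. Its argument "motion" is a list of rows, each a list of 7 numbers: the shift along the tool's x, y, z each as a share of 30 cm, from -1 to 1, then the turn, a rotation vector about the tool's x, y, z each as a share of 45 degrees, from -1 to 1, then the closure, from -1 (fully open) to 1 (shut), so that 0 is half open. In form: [[dx, dy, dz, rx, ry, rz, claw], ...]. A call has 1 to 5 rows; each row is the pose to reach, as a shift and turn from the pose commanded when the call began, along the tool's axes at that moment; what a row does not reach only later rows make up. A row lasts 1/8 s, in which the tool goes at most 62.5 mm and 10.7 degrees, less where a joint would pass 70% of its speed; a pose out of reach is approached as far as the arm can. A call with a number of a shift or a turn outside -1 to 1 is refused whole. A call with a gripper value outside its range is refused whole. The fingers move at their own pace and stop on an object; "squeeze" is the grip in N (left out, the last holds). Time passes only in rows, so rows that repeat a pose let the fingers close. It gives the time, the measured TCP pose, the force, the opening and the grip force at its end, in the units of the state.
- arm.sense(): the state, without advancing time (a new reading comes with each control period).
- arm.get_image(name): name is "side" or "top"; returns a dict with "image" (420x560x3 uint8, red, green, blue), "vertical_fov" (degrees; the focal length in pixels is half the picture's height over the tangent of half this angle, whatever the lens; pixels are square), "cx", "cy" (the principal point, pixels), "origin" and "rotation" of the camera in the world. Camera axes: x right, y up, looking along -z (the intrinsics and any distortion apply to the point x, -y, -z); pixel columns grow to the right and rows downward; lengths in m; the calibration is good to about 2 mm. A picture is of the moment at which its call begins. There is no depth.
- arm.hand_in(): hands the job in; it is judged then, once.
The state is a dict: "clock": time; "joint_positions": joint angles; "joint_velocities": joint speeds; "effort": joint torques, N m; "position": TCP position; "tool_rot": TCP orientation; "ft_force": force on the tool from outside, world axes, zero at the start; "moment": the same for the moment, N m; "grip_width": finger opening in m; "grasp_force": force on a finger pad.
Only numpy, scipy, OpenCV 4.12 (cv2) and the standard library are available. Lean on these libraries where they do the work, as an engineer would, in place of code of your own. Each camera call takes 0.05 s, during which the arm holds its last target. There are 200 camera calls.

### The job

First turn the light bench's tilt knob until its rocking platform sits level, without pushing on the platform, lamp or screen, and let go of the knob. Then pick up the glass block by its two frosted faces only, never touching its clear faces, keep it upright, and hold it still in the air midway between lamp and screen, so that the beam passes squarely through the middle of both clear faces in the lower half of the block. Finish while still holding it there, and leave the other things on the mat alone.

Things in the scene. Friction and masses are not known exactly. Their poses are not given: they have to be found in the camera images.
- station: light bench, fixed to the table: a dark steel base plate 130 mm wide (x), from y = -147 to +183 mm, 12 mm thick, with two blue pivot ears at y = 0. Origin: on the underside, below the pivot; its y axis runs along the bench from the lamp end (-y) to the tilt-knob end (+y), z up
- platform: aluminium platform, 108 mm wide (x), y from -114 to +76 mm, 10 mm thick, two tongues on to y = 170; origin: on its underside, on its pivot (along x) 40 mm above the table; y along the light path, z up. At -y a round blue lamp (42 mm across, lens at y = -59, top at z = 87 mm), at +y an upright white screen 80 mm wide with a dark ring (y = 59 to 65, top at z = 88 mm)
- tilt (a joint): tilt of the platform about its pivot, rad: 0 = level, negative = knob end (+y) low, range -0.12 to 0.12. It follows the tilt knob (tilt = 0.07 x (tilt_knob - 1.3)) and stays where it is left
- tilt_knob (a joint): angle of the tilt knob about its upright axis, rad, 0 to 2.2, starts at 0 to 0.5; grows when turned clockwise seen from above, which raises the knob end of the platform. At 1.3 the platform is level and the knob's bar lies along the bench (station's y). Light to turn (0.1 N m), stays where left
- knob_bar: grip bar of the tilt knob, black, upright; origin on the knob's axis 125 mm above the table, 155 mm along the station's +y from its origin, 90 mm past the screen. 36 mm long (its y axis, turns with the knob), 12 mm thick (x), from 18 mm below to 14 mm above the origin; below it a 12 mm shaft, and a 28 mm wide post whose top is 28 mm below the origin
- beam (a point): the middle of the light path, in the air above the platform: 66 mm over the platform's origin along its z axis, on the line from the lamp's lens to the ring on the screen. Axes as the platform's: y along the light path
- block: glass block standing on the mat, 30 mm (x) by 22 mm (y) by 72 mm tall (z), about 120 g. Origin: centre of its underside. Its two frosted (opaque whitish) faces are at x = +-15 mm: grip it across x, 30 mm wide; each frosted face is a plate 18 mm wide (y) and 4 mm thick over the full height. Its two clear faces are at y = +-11 mm, 22 mm wide (x)
- clear_core: the clear glass of the block, 22 mm by 22 mm by 72 mm, between the two frosted plates; same origin and axes as the block. The fingers must not touch it
- window (a point): point inside the block on its middle line, 22 mm above its underside: the point that belongs on the beam. Axes as the block's
- mat: black rubber work mat, 260 mm square, 4 mm thick, fixed to the table. Origin: centre of its underside
- jar: bystander: amber glass jar with a steel lid, 48 mm across, 50 mm tall, near one corner of the mat. Origin: centre of its underside
- felt_bob: bystander: white felt polishing bob standing on its flat end, 38 mm across, 62 mm tall, near another corner of the mat. Origin: centre of its underside
- slip: bystander: reddish slip stone lying flat along one edge of the mat, 24 by 110 by 12 mm. Origin: centre of its underside
There are look-alikes about, which are no part of the job. Of the things that look like the block, the largest one is meant.

How it is judged:
On the way, in this order (a step that is already met when the one before it is completed fails the run):
1. the platform has been turned level with the tilt knob and the knob let go (value of joint tilt between -0.015 and 0.015 rad and contact force between the fingers and knob_bar below 0.1 N), for 0.2 s.
2. the block is held by the fingers, clear of the mat (height (world z) of block above 0.02 m and contact force between the fingers and block above 1 N and contact force between block and mat below 0.05 N), for 0.2 s.
At the end, for the whole second after the job is handed in: platform level within 0.015 rad; block gripped, touching nothing of the bench; its window point within 7 mm of the beam sideways, 12 mm in height, 30 mm of the middle along the light path; upright and clear faces square to the beam within 8 degrees; still (value of joint tilt between -0.015 and 0.015 rad and x of window in the frame of beam between -0.007 and 0.007 m and y of window in the frame of beam between -0.03 and 0.03 m and z of window in the frame of beam between -0.012 and 0.012 m and angle between the y axis of block and the y axis of beam, either way round below 0.14 rad and angle between block's own z axis and vertical below 0.14 rad and contact force between the fingers and block above 1 N and contact force between block and station below 0.05 N and linear speed of block below 0.02 m/s); the arm keeps its last pose, push and grip.
It fails at once if a finger touched the clear faces of the block (contact force between the fingers and clear_core above 0.3 N).
It fails at once if the block was tipped over (angle between block's own z axis and vertical above 0.6 rad).
It fails at once if the robot pushed on the platform, lamp or screen (contact force between the arm and platform above 3 N).
It fails at once if the fingers pushed on the platform, lamp or screen (contact force between the fingers and platform above 3 N).
It fails at once if a bystander was disturbed (distance of any of jar, felt_bob, slip from where it was at the start of the episode above 0.02 m).
It also fails if it takes over 51 s, if anything falls off the work surface, if the arm or the gripper's body presses on something with over 40 N, if the wrist force passes 120 N, or if a joint passes its speed limit or range.

## Working session

There is one attempt and no reset: what is moved stays moved. The work goes in short steps, Python scripts to look and compute and a tool call to move; the robot and the scene stay as the last step left them, time stands still between calls to the robot, and variables do not carry over. Pictures are saved under pics/ and viewed, at most 10 in all, crops included, and the job is handed in when it is done.

Besides the shell and the picture viewer there is one more tool, called after "Call:" as name(argument=value, ...) on one line, values as JSON. drive_tool: Moves the arm, as the interface text tells. Shift numbers are shares of 30 cm and turn numbers shares of 45 degrees, none past 1 either way. Its arguments: {"type":"object","properties":{"motion":{"type":"array","items":{"type":"array","items":{"type":"number"}}},"squeeze":{"type":"number"}},"required":["motion"]}

```bash
ls; mkdir -p pics; cat > h.py <<'E'
import numpy as np, cv2
from rig import arm
def shot(n,f):
    d=arm.get_image(n); cv2.imwrite('pics/'+f,d['image'][:,:,::-1]); np.save('pics/'+f[:-4]+'.npy',d,allow_pickle=True); return d
def load(f): return np.load('pics/'+f+'.npy',allow_pickle=True).item()
def ray(d,u,v):
    h=d['image'].shape[0]; f=h/2/np.tan(np.radians(d['vertical_fov'])/2)
    r=np.array([(u-d['cx'])/f,-(v-d['cy'])/f,-1.]); R=np.array(d['rotation']); return np.array(d['origin']),R@r
def plane(d,u,v,z):
    o,r=ray(d,u,v); return o+r*(z-o[2])/r[2]
def proj(d,p):
    h=d['image'].shape[0]; f=h/2/np.tan(np.radians(d['vertical_fov'])/2)
    q=np.array(d['rotation']).T@(np.array(p)-d['origin']); return d['cx']-f*q[0]/q[2], d['cy']+f*q[1]/q[2]
E
python3 - <<'E'
from h import *
for n in('side','top'):
    d=shot(n,n+'0.png'); print({k:v for k,v in d.items() if k!='image'})
print(arm.sense())
E
```

```text
pics
{'vertical_fov': 44.160650374079964, 'cx': 288.67832678730724, 'cy': 208.25840198200748, 'origin': array([-0.04650341, -0.81778237,  1.06139858]), 'rotation': array([ 0.76895789, -0.23356645, -0.59609258])}
{'vertical_fov': 44.2590438232909, 'cx': 285.2707691064351, 'cy': 207.41071169283032, 'origin': array([ 0.25687199, -0.03731431,  1.31362186]), 'rotation': array([ 0.14872114, -0.16441214, -1.55602728])}
{'clock': 0.1, 'joint_positions': array([-1.14250301,  0.61581621, -0.01263149,  1.42476737,  0.00811667,
        1.10340778, -0.04040495]), 'joint_velocities': array([-4.26698443e-04, -5.74974310e-04, -4.85723449e-04, -4.81747725e-03,
        6.68605607e-05, -1.45353046e-03, -5.20477196e-04]), 'effort': array([ 1.27069532e-03, -4.70388722e+01,  2.60307379e-01, -1.71570253e+01,
        1.00476650e-02,  5.94534198e-03, -7.78002942e-06]), 'position': array([0.28520823, 0.5833048 , 0.23024852]), 'tool_rot': array([-0.70801184, -3.06026265,  0.00360564]), 'ft_force': array([ 0.40404028, -0.46533699, -0.46766323]), 'moment': array([ 0.05014244, -0.00431184, -0.04917319]), 'grasp_force': 0.0, 'grip_width': 0.0856810716451253}
```

```bash
sed -i "s/R=np.array(d\['rotation'\])/R=cv2.Rodrigues(np.array(d['rotation']))[0]/; s/np.array(d\['rotation'\]).T/cv2.Rodrigues(np.array(d['rotation']))[0].T/" h.py; cat h.py | grep Rod; python3 -c "
from h import *
print(arm.get_image('top').keys())"
```

```text
r=np.array([(u-d['cx'])/f,-(v-d['cy'])/f,-1.]); R=cv2.Rodrigues(np.array(d['rotation']))[0]; return np.array(d['origin']),R@r
    q=cv2.Rodrigues(np.array(d['rotation']))[0].T@(np.array(p)-d['origin']); return d['cx']-f*q[0]/q[2], d['cy']+f*q[1]/q[2]
dict_keys(['image', 'vertical_fov', 'cx', 'cy', 'origin', 'rotation'])
```

View pics/side0.png

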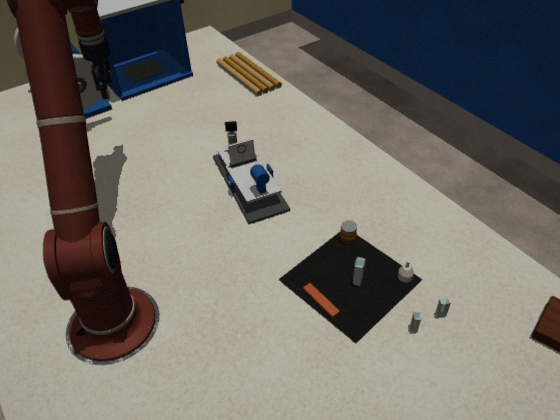

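View pics/top0.png

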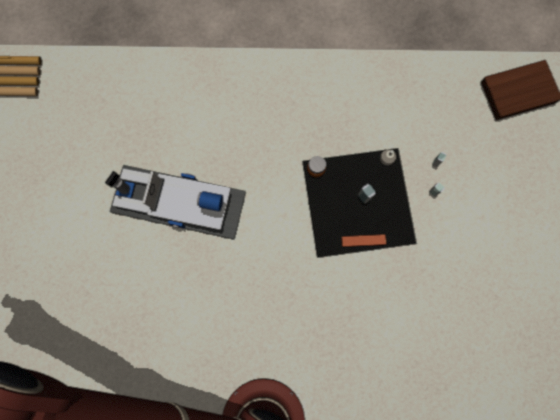

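```bash
python3 - <<'E'
from h import *
t=load('top0');s=load('side0')
def c(d,u,v,w,h,k): return cv2.resize(d['image'][v:v+h,u:u+w,::-1],None,fx=k,fy=k,interpolation=cv2.INTER_CUBIC)
a=np.zeros((600,800,3),np.uint8)
for im,x,y in((c(t,100,160,150,85,2.66),0,0),(c(t,340,170,60,50,6),400,0),(c(s,205,110,100,115,2.6),0,300),(c(s,330,245,60,50,6),400,300)): 
    h,w=im.shape[:2]; im=im[:600-y,:800-x]; a[y:y+im.shape[0],x:x+im.shape[1]]=im
cv2.imwrite('pics/crop1.png',a)
for n,p in dict(mat=(360,203),knob=(113,180),blk=(367,193)).items(): print(n,plane(t,*p,0.0))
print(proj(t,arm.sense()['position']))
# mat
m=(t['image'].max(2)<60).astype(np.uint8); n,l,st,ce=cv2.connectedComponentsWithStats(m)
i=l[225,360]; r=cv2.minAreaRect(np.argwhere(l==i)[:,::-1].astype(np.float32)); b=cv2.boxPoints(r); P=[plane(t,*q,0.004) for q in b]; print(r,np.round(P,3))
E
```

```text
mat [ 0.53645478 -0.24393771  0.        ]
knob [0.59124916 0.40146393 0.        ]
blk [ 0.56337486 -0.26282477  0.        ]
(np.float64(-22.20468484126667), np.float64(295.32042889770923))
((358.93994140625, 202.0800018310547), (96.8736343383789, 99.98490142822266), 81.8698959350586) [[ 0.647 -0.094  0.004]
 [ 0.689 -0.357  0.004]
 [ 0.433 -0.383  0.004]
 [ 0.394 -0.129  0.004]]
```

View pics/crop1.png

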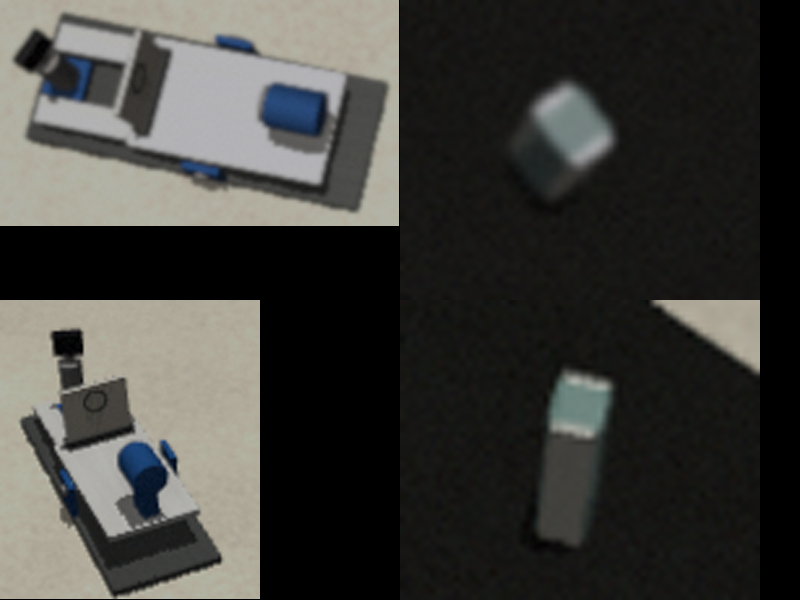

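```bash
cat >> h.py <<'E'
def tri(d1,p1,d2,p2):
    (o1,a),(o2,b)=ray(d1,*p1),ray(d2,*p2); a/=np.linalg.norm(a); b/=np.linalg.norm(b)
    k=np.linalg.lstsq(np.c_[a,-b],o2-o1,rcond=None)[0]; A,B=o1+a*k[0],o2+b*k[1]; return (A+B)/2,np.linalg.norm(A-B)
E
python3 - <<'E'
from h import *
np.set_printoptions(precision=4,suppress=True)
t=load('top0');s=load('side0')
C=lambda x,y:(100+x/2.66-.3,160+y/2.66-.3)
S=lambda x,y:(205+x/2.6-.3,110+(y-300)/2.6-.3)
P=np.array([plane(t,*C(*q),.012)[:2] for q in((62,15),(388,82),(358,210),(27,138))]); print(P)
Q=np.array([plane(s,*S(*q),.012)[:2] for q in((220,560),(113,594),(22,418))]);print('side',Q)
for X in(P,Q): print(np.linalg.norm(np.diff(X,axis=0),axis=1),[np.degrees(np.arctan2(*(b-a)[::-1])) for a,b in zip(X[:-1],X[1:])])
print('centre',P.mean(0))
# block top face, by brightness
T=lambda x,y:(340+(x-400)/6-.4,170+y/6-.4); U=lambda x,y:(330+(x-400)/6-.4,245+(y-300)/6-.4)
print(tri(t,T(573,122),s,U(582,404)), plane(t,*T(573,122),.076),plane(s,*U(582,404),.076))
for f,d,q in((T,t,((568,80),(617,133),(573,167),(530,108))),(U,s,((565,370),(613,380),(603,438),(550,430)))):
    X=np.array([plane(d,*f(*p),.076)[:2] for p in q]); X2=np.vstack([X,X[:1]]); e=np.diff(X2,axis=0); print(X.mean(0),np.linalg.norm(e,axis=1),np.degrees(np.arctan2(e[:,1],e[:,0])))
# knob
kt=(t['image'].max(2)<45); ks=(s['image'].max(2)<45)
for m,d,(x0,x1,y0,y1) in((kt,t,(100,124,166,192)),(ks,s,(222,242,116,134))):
    mm=np.zeros_like(m,np.uint8); mm[y0:y1,x0:x1]=m[y0:y1,x0:x1]; r=cv2.minAreaRect(np.argwhere(mm)[:,::-1].astype(np.float32)); print(r)
E
```

```text
[[0.6278 0.3744]
 [0.5638 0.0538]
 [0.4381 0.0794]
 [0.5049 0.3993]]
side [[0.5592 0.0463]
 [0.436  0.0729]
 [0.5079 0.3955]]
[0.327  0.1283 0.3268] [np.float64(-101.29102057173127), np.float64(168.4531824298658), np.float64(78.21527861573279)]
[0.1261 0.3305] [np.float64(167.82332118423014), np.float64(77.41932120102713)]
centre [0.5337 0.2267]
(array([ 0.5551, -0.2545,  0.0738]), np.float64(0.0025035275603709417)) [ 0.5534 -0.2535  0.076 ] [ 0.5551 -0.256   0.076 ]
[ 0.5535 -0.2531] [0.0297 0.0235 0.03   0.02  ] [-138.5329  128.1616   34.7531  -52.9419]
[ 0.5553 -0.2563] [0.0199 0.0311 0.0214 0.0327] [ -51.9385 -139.1276  132.5035   38.27  ]
((117.23075103759766, 182.15383911132812), (19.414506912231445, 12.75810432434082), 33.6900634765625)
((230.5, 127.5), (11.0, 11.0), 90.0)
```

```bash
python3 - <<'E'
from h import *
np.set_printoptions(precision=4,suppress=True)
t=load('top0');s=load('side0')
k=[.5625,.358]
for d in(t,s): print([np.round(proj(d,k+[z]),1) for z in(.139,.107,.097)])
C=lambda x,y:(100+x/2.66-.3,160+y/2.66-.3)
S=lambda x,y:(205+x/2.6-.3,110+(y-300)/2.6-.3)
print('bar top face', [np.round(plane(t,*C(*q),.139),4) for q in((32,30),(52,48),(33,70),(14,50))])
print(np.round([plane(s,*S(*q),.139) for q in((53,331),(82,329))],4), tri(t,C(33,49),s,S(67,337)))
d=t['image'][165:200,95:130].max(2); print(d[::2,::2])
x=arm.sense(); R=cv2.Rodrigues(x['tool_rot'])[0]; print(R)
E
```

```text
[array([111.9, 177.2]), array([116.2, 180.6]), array([117.5, 181.7])]
[array([230., 122.]), array([231. , 130.6]), array([231.3, 133.2])]
bar top face [array([0.5776, 0.3596, 0.139 ]), array([0.5615, 0.3409, 0.139 ]), array([0.5414, 0.356 , 0.139 ]), array([0.5593, 0.374 , 0.139 ])]
[[0.5515 0.3688 0.139 ]
 [0.581  0.3517 0.139 ]] (array([0.5635, 0.3602, 0.13  ]), np.float64(0.0017700530388776727))
[[177 177 176 177 176 176 176 175 175 177 177 176 177 171 112 102 124 154]
 [175 175 176 177 175 177 176 177 176 177 177 178 175 155  84  73  71  71]
 [177 176 177 177 176 177 177 177 175 170 176 177 174 134 145 150 131 109]
 [177 176 176 177 176 176 177 176 151  87 134 172 171 116 169 177 176 175]
 [176 176 177 176 177 178 178 168  89  34  40 114 150 129 176 178 177 178]
 [177 176 176 177 177 177 174 122  40  31   8  16  67 148 178 177 178 177]
 [176 177 178 176 177 176 143  49  33  17   8   7  65 152 175 175 177 178]
 [177 177 177 177 176 159  69  34  21   4   7  28  62  80  97 112 140 158]
 [177 176 178 177 174 108  34  30   5   7  11  37  74  95  36  57  66  60]
 [176 177 176 176 175 116  43  14   3   4  35  57 114  88  31  51  95 113]
 [177 176 177 178 178 170 129  57  14  38  59  95 106  47  31  31  44  96]
 [176 177 176 177 176 175 175 156 114 112  69  76  51  36  32  32  30  62]
 [177 177 178 177 177 176 176 178 177 173 132  52  36  39  35  33  32  58]
 [177 176 177 178 177 176 177 177 177 174 106 106  57  39  37  36  31  78]
 [177 177 178 176 177 176 177 176 177 160  98 119  75  49  41  41  49  86]
 [177 177 177 177 178 177 178 177 176 148 109 107  80  60  61  59  73 111]
 [176 177 177 177 175 176 177 176 174 131 162 158  95 119 144 117 114 116]
 [177 177 177 176 176 178 177 176 169 123 171 176 166 169 176 176 175 168]]
[[-0.8984  0.4393 -0.0009]
 [ 0.4393  0.8984 -0.0018]
 [-0.     -0.002  -1.    ]]
```

Call:
drive_tool(motion=[[-0.2,-0.05,0,0,0,0.05,-1],[-0.4,-0.1,0,0,0,0.1,-1],[-0.6,-0.16,0,0,0,0.14,-1],[-0.8,-0.21,0,0,0,0.18,-1],[-1,-0.265,0,0,0,0.18,-1]], squeeze=30)

```text
clock: 0.78
position: [0.5212, 0.3794, 0.231]
tool_rot: [-0.922, -3.003, 0.0]
ft_force: [0.7, 1.0, -0.0]
grip_width: 0.0856
grasp_force: 0.0
```

```bash
cat >> h.py <<'E'
def goal(p,yaw):
    "shift and turn shares to bring tool to p with tool y at yaw deg, pointing down"
    x=arm.sense(); R=cv2.Rodrigues(x['tool_rot'])[0]; c,s=np.cos(np.radians(yaw)),np.sin(np.radians(yaw))
    y=np.array([c,s,0]); y=y if y@R[:,1]>0 else -y; z=np.array([0,0,-1.]); G=np.c_[np.cross(y,z),y,z]
    print('t',x['clock'],'pos',x['position'].round(4),'yaw',np.degrees(np.arctan2(R[1,1],R[0,1])).round(1),'f',np.round(x['ft_force'],1),'w',round(x['grip_width'],4),'j',x['joint_positions'].round(2))
    print('shift',(R.T@(np.array(p)-x['position'])/.3).round(3),'turn',(np.degrees(cv2.Rodrigues(R.T@G)[0].ravel())/45).round(3))
E
python3 -c "
from h import *
goal([.563,.359,.19],56)"
```

```text
t 0.775 pos [0.5212 0.3794 0.231 ] yaw 55.9 f [ 0.7  1.  -0. ] w 0.0856 j [-0.68  0.61  0.03  1.44 -0.02  1.09  0.33]
shift [-0.153  0.022  0.137] turn [-0.001 -0.    -0.003]
```

Call:
drive_tool(motion=[[-0.1,0.015,0.05,0,0,0,-1],[-0.153,0.022,0.13,0,0,0,-1],[-0.153,0.022,0.13,0,0,0,-1]])

```text
clock: 1.15
position: [0.5616, 0.3579, 0.1896]
tool_rot: [-0.926, -2.999, 0.008]
ft_force: [-0.3, 0.1, -0.1]
grip_width: 0.0853
grasp_force: 0.0
```

```bash
python3 - <<'E'
from h import *
goal([.563,.359,.112],56)
a=shot('top','top1.png');b=shot('side','side1.png')
im=np.hstack([cv2.resize(a['image'][130:260,60:190,::-1],(400,400)),cv2.resize(b['image'][80:210,180:310,::-1],(400,400))]); cv2.imwrite('pics/c2.png',im)
E
```

```text
t 1.15 pos [0.5616 0.3579 0.1896] yaw 55.7 f [-0.3  0.1 -0.1] w 0.0853 j [-0.62  0.68  0.03  1.42 -0.02  1.05  0.39]
shift [-0.002  0.007  0.259] turn [-0.008 -0.002 -0.007]
```

View pics/c2.png

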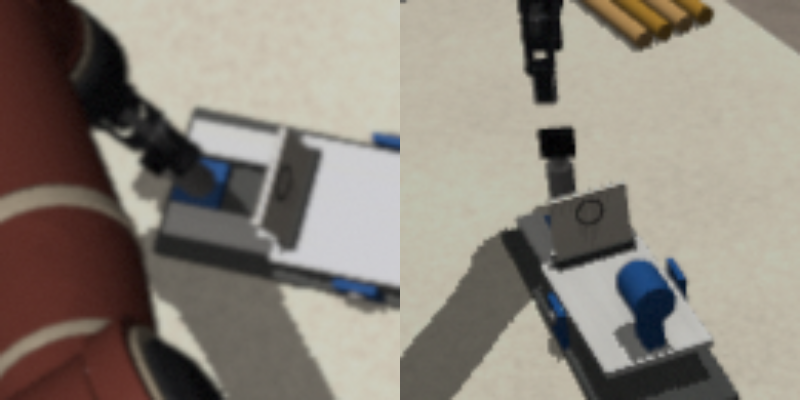

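```bash
python3 - <<'E'
from h import *
b=load('side1')
y=np.array([np.cos(np.radians(55.7)),np.sin(np.radians(55.7)),0]);p=np.array([.5616,.3579,.1896])
for s in(-.046,.046):
  for z in(0,.013):
    u=np.array(proj(b,p+s*y+[0,0,z])); print(s,z,400+(u[0]-180)*400/130,(u[1]-80)*400/130)
u=np.array(proj(b,[.563,.359,.139])); print(400+(u[0]-180)*400/130,(u[1]-80)*400/130)
E
```

```text
-0.046 0 545.3595659053327 113.82614032437314
-0.046 0.013 544.0153566281678 102.33223719692315
0.046 0 550.8605682324412 60.229030176449875
0.046 0.013 549.6044201766019 48.90201821420336
553.7167129207523 128.61105058670023
```

Call:
drive_tool(motion=[[-0.005,0.007,0.1,-0.008,0,0,-1],[-0.005,0.007,0.2,-0.008,0,0,-1],[-0.007,0.007,0.272,-0.008,0,0,-1],[-0.007,0.007,0.272,-0.008,0,0,-0.2],[-0.007,0.007,0.272,-0.008,0,0,0.4]])

```text
clock: 1.88
position: [0.565, 0.3625, 0.1126]
tool_rot: [0.92, 3.0, 0.014]
ft_force: [-0.2, 0.2, 0.3]
grip_width: 0.0517
grasp_force: 0.0
```

Call:
drive_tool(motion=[[0,0,0,0,0,0,0.9],[0,0,0,0,0,0,1],[0,0,0,0,0,0,1],[0,0,0,0,0,0,1],[0,0,0,0,0,0,1]])

```text
clock: 2.5
position: [0.565, 0.3614, 0.1119]
tool_rot: [0.922, 3.001, 0.011]
ft_force: [-0.8, -0.4, 5.8]
grip_width: 0.0114
grasp_force: 30.3
```

```bash
python3 -c "
from h import *
goal([.564,.3585,.107],-12)"
```

```text
t 2.5 pos [0.565  0.3614 0.1119] yaw 55.8 f [-0.8 -0.4  5.8] w 0.0114 j [-0.62  0.76  0.03  1.49 -0.03  0.88  0.4 ]
shift [-0.003 -0.01   0.016] turn [ 0.009 -0.005  1.508]
```

Call:
drive_tool(motion=[[0,0,0,0,0,0.15,1],[0,0,0,0,0,0.32,1],[0,0,0,0,0,0.5,1],[0,0,0,0,0,0.68,1],[0,0,0,0,0,0.8,1]])

```text
clock: 3.12
position: [0.5636, 0.3603, 0.1118]
tool_rot: [-1.808, -2.568, -0.006]
ft_force: [-4.3, -2.1, 7.3]
grip_width: 0.0117
grasp_force: 30.8
```

```bash
python3 -c "
from h import *
goal([.564,.3585,.107],-12)"
```

```text
t 3.125 pos [0.5636 0.3603 0.1118] yaw 19.7 f [-4.3 -2.1  7.3] w 0.0117 j [-0.71  0.77  0.2   1.5  -0.18  0.89 -0.11]
shift [-0.006 -0.001  0.016] turn [ 0.002 -0.005  0.704]
```

Call:
drive_tool(motion=[[0,0,0,0,0,0.15,1],[0,0,0,0,0,0.32,1],[0,0,0,0,0,0.5,1],[0,0,0,0,0,0.66,1],[0,0,0,0,0,0.71,1]])

```text
clock: 3.75
position: [0.5621, 0.3602, 0.1118]
tool_rot: [-2.441, -1.972, -0.0]
ft_force: [-6.4, -2.7, 11.3]
grip_width: 0.0113
grasp_force: 31.1
```

```bash
python3 -c "
from h import *
goal([.564,.3585,.107],-12)"
```

```text
t 3.75 pos [0.5621 0.3602 0.1118] yaw -12.1 f [-6.4 -2.7 11.3] w 0.0113 j [-0.8   0.79  0.36  1.5  -0.32  0.91 -0.55]
shift [-0.004  0.007  0.016] turn [-0.004 -0.003 -0.003]
```

Release, rise and look.

Call:
drive_tool(motion=[[0,0,0,0,0,0,0.4],[0,0,0,0,0,0,-0.3],[0,0,0,0,0,0,-0.6],[0,0,0,0,0,0,-0.6],[0,0,-0.1,0,0,0,-0.6]])

```text
clock: 4.38
position: [0.5627, 0.36, 0.1381]
tool_rot: [-2.441, -1.973, 0.001]
ft_force: [0.7, -0.0, 0.1]
grip_width: 0.068
grasp_force: 0.0
```

Call:
drive_tool(motion=[[0,0,-0.2,0,0,0,-0.6],[0,0,-0.35,0,0,0,-0.6],[0.2,0,-0.5,0,0,0,-0.6],[0.4,0,-0.5,0,0,0,-0.6],[0.4,0,-0.5,0,0,0,-0.6]])

```text
clock: 5.0
position: [0.5873, 0.4833, 0.2897]
tool_rot: [-2.432, -1.981, -0.01]
ft_force: [-0.1, -0.7, -0.3]
grip_width: 0.0688
grasp_force: 0.0
```

```bash
python3 - <<'E'
from h import *
goal([.555,-.2545,.19],35)
a=shot('top','top2.png');b=shot('side','side2.png')
im=np.hstack([cv2.resize(a['image'][130:260,100:250,::-1],(400,347)),cv2.resize(b['image'][100:230,190:310,::-1],(400,433))[:347]]); cv2.imwrite('pics/c3.png',im)
E
```

```text
t 5.0 pos [0.5873 0.4833 0.2897] yaw -11.7 f [-0.1 -0.7 -0.3] w 0.0688 j [-0.87  0.81  0.4   0.92 -0.29  1.45 -0.75]
shift [-2.433  0.392  0.311] turn [ 0.004 -0.01  -1.037]
```

View pics/c3.png

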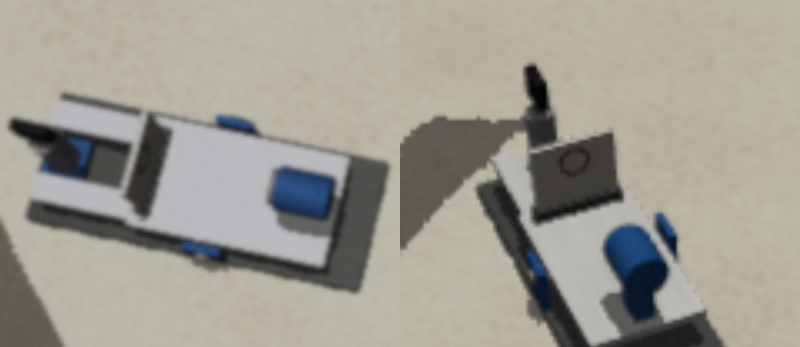

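```bash
python3 - <<'E'
from h import *
for n,(x0,x1,y0,y1) in(('top2',(352,384,178,208)),('side2',(345,372,250,295))):
    d=load(n); k=8; g=cv2.resize(d['image'][y0:y1,x0:x1].max(2),None,fx=k,fy=k,interpolation=cv2.INTER_CUBIC)
    for th in(90,105,120):
        c=max(cv2.findContours((g>th).astype(np.uint8),cv2.RETR_EXTERNAL,cv2.CHAIN_APPROX_NONE)[0],key=cv2.contourArea)[:,0]
        P=np.array([plane(d,x0+(u+.5)/k-.5,y0+(v+.5)/k-.5,.076)[:2]*1000 for u,v in c],np.float32); print(n,th,cv2.minAreaRect(P))
E
```

```text
top2 90 ((552.5712280273438, -253.48959350585938), (33.51863098144531, 23.370357513427734), 37.739967346191406)
top2 105 ((552.5675048828125, -253.4975128173828), (32.40613555908203, 21.640213012695312), 37.56858444213867)
top2 120 ((552.4896240234375, -253.39422607421875), (31.39556121826172, 19.66045379638672), 36.6638069152832)
side2 90 ((553.4984741210938, -255.94583129882812), (33.602500915527344, 22.26661491394043), 37.205810546875)
side2 105 ((553.5265502929688, -255.926025390625), (32.573360443115234, 21.097307205200195), 37.223655700683594)
side2 120 ((553.5950317382812, -255.9858856201172), (31.12375831604004, 19.815786361694336), 37.64457702636719)
```

Call:
drive_tool(motion=[[-0.2,0.03,0,0,0,-0.1,-0.6],[-0.4,0.06,0,0,0,-0.2,-0.7],[-0.6,0.1,0,0,0,-0.3,-0.8],[-0.8,0.13,0,0,0,-0.4,-0.9],[-1,0.16,0,0,0,-0.5,-1]])

```text
clock: 5.72
position: [0.5722, 0.1694, 0.2901]
tool_rot: [2.011, 2.413, 0.008]
ft_force: [1.4, 0.4, 0.9]
grip_width: 0.0855
grasp_force: 0.0
```

```bash
python3 - <<'E'
from h import *
goal([.555,-.2545,.19],37)
E
```

```text
t 5.725 pos [0.5722 0.1694 0.2901] yaw 10.4 f [1.4 0.4 0.9] w 0.0855 j [-0.53  0.49  0.33  1.51 -0.17  1.16  0.02]
shift [-1.381 -0.312  0.328] turn [ 0.006 -0.003 -0.592]
```

Call:
drive_tool(motion=[[-0.2,-0.05,0,0,0,-0.12,-1],[-0.4,-0.1,0,0,0,-0.24,-1],[-0.6,-0.14,0,0,0,-0.36,-1],[-0.8,-0.18,0,0,0,-0.48,-1],[-1,-0.22,0,0,0,-0.6,-1]])

```text
clock: 6.35
position: [0.5603, -0.1366, 0.2885]
tool_rot: [1.391, 2.816, 0.009]
ft_force: [0.6, -0.3, -0.3]
grip_width: 0.0856
grasp_force: 0.0
```

```bash
python3 - <<'E'
from h import *
goal([.553,-.2547,.16],37.4)
E
```

```text
t 6.35 pos [ 0.5603 -0.1366  0.2885] yaw 37.4 f [ 0.6 -0.3 -0.3] w 0.0856 j [ 0.04  0.46  0.26  1.56 -0.13  1.14  0.98]
shift [-0.299 -0.261  0.426] turn [ 0.007 -0.002  0.   ]
```

Call:
drive_tool(motion=[[-0.15,-0.13,0.1,0,0,0,-1],[-0.299,-0.261,0.25,0,0,0,-1],[-0.299,-0.261,0.4,0,0,0,-1],[-0.299,-0.261,0.426,0,0,0,-1],[-0.299,-0.261,0.426,0,0,0,-1]])

```text
clock: 6.98
position: [0.5552, -0.2505, 0.1606]
tool_rot: [1.391, 2.816, 0.011]
ft_force: [0.1, -0.4, 0.4]
grip_width: 0.0855
grasp_force: 0.0
```

```bash
python3 - <<'E'
from h import *
goal([.553,-.2547,.04],37.4)
a=shot('top','top3.png');b=shot('side','side3.png')
im=np.hstack([cv2.resize(a['image'][140:260,300:420,::-1],(400,400)),cv2.resize(b['image'][190:310,300:420,::-1],(400,400))]); cv2.imwrite('pics/c4.png',im)
E
```

```text
t 6.975 pos [ 0.5552 -0.2505  0.1606] yaw 37.4 f [ 0.1 -0.4  0.4] w 0.0855 j [ 0.25  0.63  0.24  1.64 -0.19  0.89  1.21]
shift [-0.007 -0.017  0.402] turn [ 0.008 -0.003  0.001]
```

View pics/c4.png

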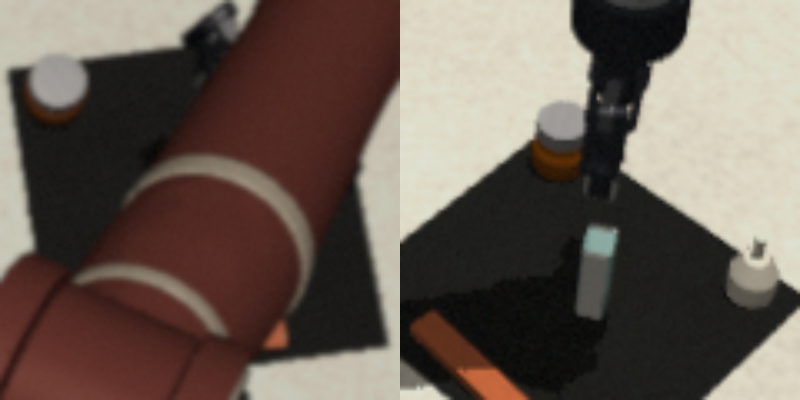

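Call:
drive_tool(motion=[[-0.007,-0.017,0.1,0.008,0,0,-1],[-0.007,-0.017,0.2,0.008,0,0,-1],[-0.007,-0.017,0.3,0.008,0,0,-1],[-0.007,-0.017,0.38,0.008,0,0,-1],[-0.007,-0.017,0.4,0.008,0,0,-1]])

```text
clock: 7.7
position: [0.5537, -0.2543, 0.0402]
tool_rot: [-1.389, -2.817, -0.002]
ft_force: [0.3, -0.9, 0.2]
grip_width: 0.0856
grasp_force: 0.0
```

```bash
python3 - <<'E'
from h import *
goal([.553,-.2547,.04],37.4)
E
```

```text
t 7.7 pos [ 0.5537 -0.2543  0.0402] yaw 37.5 f [ 0.3 -0.9  0.2] w 0.0856 j [ 0.28  0.79  0.19  1.73 -0.23  0.65  1.26]
shift [ 0.    -0.003  0.001] turn [ 0.001 -0.002  0.002]
```

Call:
drive_tool(motion=[[0,-0.003,0,0,0,0,-0.5],[0,-0.003,0,0,0,0,0],[0,-0.003,0,0,0,0,0.3],[0,-0.003,0,0,0,0,0.6],[0,-0.003,0,0,0,0,1]])

```text
clock: 8.32
position: [0.5529, -0.2561, 0.0407]
tool_rot: [-1.392, -2.816, -0.001]
ft_force: [0.5, 0.5, 5.0]
grip_width: 0.0293
grasp_force: 35.9
```

Call:
drive_tool(motion=[[0,0,0,0,0,0,1],[0,0,0,0,0,0,1],[0,0,0,0,0,0,1]])

```text
clock: 8.7
position: [0.5529, -0.2561, 0.0407]
tool_rot: [-1.392, -2.816, -0.001]
ft_force: [-0.6, 0.7, 5.4]
grip_width: 0.0297
grasp_force: 35.9
```

Call:
drive_tool(motion=[[0,0,-0.03,0,0,0,1],[0,0,-0.12,0,0,0,1],[0,0,-0.3,0,0,0,1],[0,0,-0.5,0,0,0,1],[0,0,-0.7,0,0,0,1]])

```text
clock: 9.32
position: [0.5516, -0.2559, 0.2512]
tool_rot: [-1.391, -2.813, -0.0]
ft_force: [0.6, -0.3, -0.4]
grip_width: 0.0298
grasp_force: 35.0
```

```bash
python3 - <<'E'
from h import *
goal([.53,.207,.26],-12)
E
```

```text
t 9.325 pos [ 0.5516 -0.2559  0.2512] yaw 37.4 f [ 0.6 -0.3 -0.4] w 0.0298 j [ 0.23  0.54  0.27  1.53 -0.16  1.1   1.19]
shift [ 1.27   0.879 -0.026] turn [-0.003 -0.003  1.097]
```

Call:
drive_tool(motion=[[0.1,0.07,-0.02,0,0,0.1,1],[0.23,0.16,-0.03,0,0,0.22,1],[0.37,0.26,-0.03,0,0,0.34,1],[0.5,0.35,-0.03,0,0,0.45,1],[0.63,0.44,-0.03,0,0,0.56,1]])

```text
clock: 9.95
position: [0.5416, -0.0243, 0.2588]
tool_rot: [-1.975, -2.439, 0.001]
ft_force: [0.5, 0.2, 0.4]
grip_width: 0.0294
grasp_force: 35.1
```

```bash
python3 - <<'E'
from h import *
goal([.53,.207,.26],-12)
E
```

```text
t 9.95 pos [ 0.5416 -0.0243  0.2588] yaw 12.0 f [0.5 0.2 0.4] w 0.0294 j [-0.25  0.44  0.38  1.7  -0.18  1.04  0.4 ]
shift [ 0.762  0.123 -0.003] turn [-0.003 -0.002  0.534]
```

Call:
drive_tool(motion=[[0.18,0.03,0,0,0,0.12,1],[0.36,0.06,0,0,0,0.24,1],[0.52,0.09,0,0,0,0.36,1],[0.67,0.11,0,0,0,0.47,1],[0.762,0.123,0,0,0,0.534,1]])

```text
clock: 10.58
position: [0.5288, 0.2085, 0.2587]
tool_rot: [-2.434, -1.98, 0.003]
ft_force: [-0.7, -1.0, -1.7]
grip_width: 0.0294
grasp_force: 35.1
```

Call:
drive_tool(motion=[[0,0,0.05,0,0,0,1],[0,0,0.05,0,0,0,1],[0,0,0.05,0,0,0,1]])

```text
clock: 10.95
position: [0.5306, 0.2033, 0.2444]
tool_rot: [-2.441, -1.976, 0.002]
ft_force: [-0.7, -0.5, -0.3]
grip_width: 0.0298
grasp_force: 35.1
```

```bash
python3 - <<'E'
from h import *
goal([.53,.207,.1207],-12)
a=shot('top','top5.png');b=shot('side','side5.png')
im=np.hstack([cv2.resize(a['image'][130:250,110:250,::-1],(400,343)),cv2.resize(b['image'][100:220,180:320,::-1],(400,343))]); cv2.imwrite('pics/c5.png',im)
E
```

```text
t 10.95 pos [0.5306 0.2033 0.2444] yaw -12.0 f [-0.7 -0.5 -0.3] w 0.0298 j [-0.69  0.5   0.45  1.66 -0.25  1.04 -0.37]
shift [ 0.012 -0.004  0.412] turn [-0.002  0.    -0.   ]
```

View pics/c5.png

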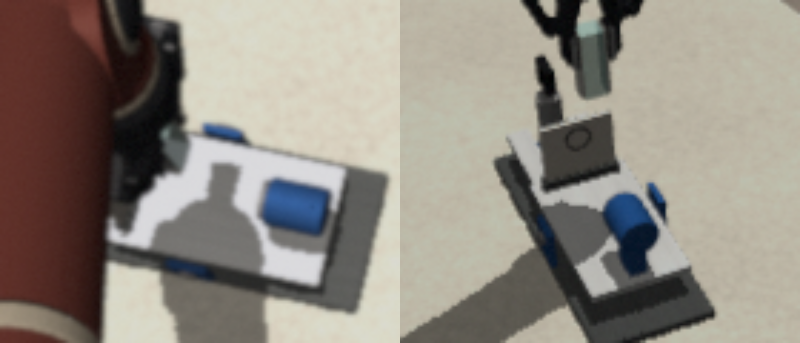

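Call:
drive_tool(motion=[[0.012,-0.004,0.08,0,0,0,1],[0.012,-0.004,0.18,0,0,0,1],[0.012,-0.004,0.28,0,0,0,1],[0.012,-0.004,0.36,0,0,0,1],[0.012,-0.004,0.41,0,0,0,1]])

```text
clock: 11.68
position: [0.5297, 0.2087, 0.1206]
tool_rot: [-2.438, -1.978, 0.001]
ft_force: [-0.0, -0.1, -0.9]
grip_width: 0.0296
grasp_force: 35.1
```

Call:
drive_tool(motion=[[0,0,0,0,0,0,1],[0,0,0,0,0,0,1],[0,0,0,0,0,0,1],[0,0,0,0,0,0,1]])

```text
clock: 12.18
position: [0.53, 0.2095, 0.122]
tool_rot: [-2.437, -1.98, -0.002]
ft_force: [0.1, -0.9, -0.6]
grip_width: 0.0299
grasp_force: 35.1
```

```bash
python3 - <<'E'
from h import *
goal([.53,.207,.1207],-12)
a=shot('side','side6.png')
cv2.imwrite('pics/c6.png',cv2.resize(a['image'][110:230,200:320,::-1],(600,600),interpolation=cv2.INTER_CUBIC))
K=lambda p:np.round((np.array(proj(a,p))-[200,110])*5+2,0)
u=np.array([.2079,.978,0]);e=np.array([.978,-.2079,0]);o=np.array([.53,.207,0])
for n,p in dict(screen_top_mid=o+u*.059+[0,0,.128],ring=o+u*.059+[0,0,.106],lamp_top_back=o+[0,0,.127]-u*.1,plat_nearL=o-u*.114-e*.054+[0,0,.05],plat_nearR=o-u*.114+e*.054+[0,0,.05],scrL=o+u*.059-e*.04+[0,0,.128],scrR=o+u*.059+e*.04+[0,0,.128],blkbot=o-u*.011+[0,0,.084],blktop=o-u*.011+[0,0,.156]).items(): print(n,K(p))
E
```

```text
t 12.175 pos [0.53   0.2095 0.122 ] yaw -11.8 f [ 0.1 -0.9 -0.6] w 0.0299 j [-0.65  0.65  0.38  1.79 -0.33  0.76 -0.31]
shift [-0.008  0.002  0.004] turn [-0.001 -0.002  0.004]
screen_top_mid [206. 163.]
ring [209. 193.]
lamp_top_back [305. 326.]
plat_nearL [232. 471.]
plat_nearR [409. 416.]
scrL [142. 181.]
scrR [270. 146.]
blkbot [253. 290.]
blktop [245. 193.]
```

View pics/c6.png

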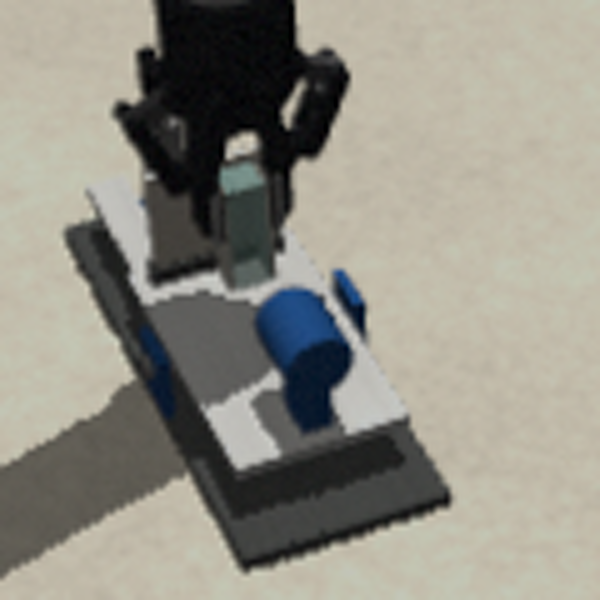

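```bash
python3 -c "
from h import *
goal([.53,.207,.1207],-12); print(arm.hand_in())"
```

```text
t 12.225 pos [0.5299 0.2095 0.1218] yaw -11.8 f [ 0.3  0.  -1.1] w 0.0296 j [-0.65  0.65  0.38  1.79 -0.33  0.76 -0.31]
shift [-0.008  0.002  0.004] turn [-0.001 -0.002  0.004]
the job is handed in; nothing more can be done
None
```

I turned the tilt knob in line with the bench, let it go, and handed in at 12.2 s with the glass block held upright at the estimated beam point; the hand-in returned no verdict, and I judged the platform level from the knob angle and a camera check.

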